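# Change the work on a magnetic gang-clamping chuck

## Robot

A 6-joint arm with a two-finger parallel gripper is mounted at the origin on a cart in front of the work surface, level with it; the furniture and walls round the work are solid. World frame = base frame: x ahead of the robot, y to its left, z up, the work surface at z = 0. Lengths are in m, angles in rad, forces in N, time in s.
With the tool pointing down it reaches from about 0.35 to 0.975 m from the base axis. Payload 17.4 kg.
Tool frame: the origin (TCP) lies midway between the tips of the shut fingers; the grasp point (between the pads) lies 19 mm behind it; z points along the fingers, y is the line along which they close (so a half turn about z gives the same grasp; the last joint's range is limited). The gripper opens to 85 mm and grips with 20 to 120 N. Pads are 22 mm wide; open, the fingers measure 114 mm over their backs; the gripper's body (76 mm by 85 mm) begins 54 mm behind the grasp point. The pads swing forward as they close: fully open they stand 13 mm farther back than shut.
Start: joints at [1.174, 0.116, 1.442, -0, 1.584, -0.038], TCP at [0.237, 0.632, 0.231] pointing down, gripper open.
Joint ranges: [-2.83, 2.83], [-0.83, 2.19], [0.07, 2.5], [-1.14, 4.28], [0.01, 3], [-2.97, 2.97]. Speed limits (rad/s): [1.89, 1.89, 2.22, 3.14, 3.14, 3.14].

## Interface

Orientations are given as [roll, pitch, yaw] about the fixed x, y, z axes, in that order (R = Rz(yaw) Ry(pitch) Rx(roll)).
In Python, from workcell import read_state, camera, get_calibration, finish_job gives the robot as it stands. The module is installed in compiled form; this text tells all that it offers.
- The arm moves only by the shell command python3 -m jog 'ROWS' [OPENING]. ROWS is text: rows parted by semicolons, each of 4 numbers parted by spaces: the shift along the tool's x, y, z in m, then the turn about the tool's z in degrees. A call has 1 to 8 rows; each row shifts and turns the commanded pose from where the row before left it, along the tool's axes as they then stand; what a row does not reach is not made up. A row lasts 1/12 s, in which the tool goes at most 41.7 mm and 7.16 degrees, less where a joint would pass 70% of its speed; a pose out of reach is approached as far as the arm can. A call is refused whole if a number of a shift passes 0.0417 or a number of a turn 7.16, either way. A call with a gripper value outside its range is refused whole. OPENING is the opening, from 0 (shut) to 1 (fully open), set as the call begins (- or left out, the last holds). The fingers move at their own pace and stop on an object; the grip force is fixed at half the most. Time passes only in rows, so rows that do not move let the fingers close. It gives the time, the measured TCP pose, the force, the opening and the grip force at its end, in the units of the state.
- read_state(): the state, without advancing time (a new reading comes with each control period).
- camera(name): name is "scene" or "top"; returns the picture (480x640x3 uint8, blue, green, red); there is no depth.
- get_calibration(name): a dict with "intrinsics" (3x3 intrinsics, pixels), "rvec" (rotation vector, rad) and "tvec" (3), from world to camera coordinates, as OpenCV has them. Camera axes: x right, y down, z forward; pixel columns grow to the right and rows downward; lengths in m; the calibration is good to about 2 mm. A picture is of the moment at which its call begins. get_calibration takes no time and is no camera call.
- finish_job(): hands the job in; it is judged then, once.
The state is a dict: "time_s": time; "joint_pos": joint angles; "qvel": joint speeds; "joint_efforts": joint torques, N m; "tcp_pos": TCP position; "tool_rot": TCP orientation; "force": force on the tool from outside, world axes, zero at the start; "torque": the same for the moment, N m; "finger_gap": finger opening in m; "gripper_force": force on a finger pad.
Only numpy, scipy, OpenCV 4.12 (cv2) and the standard library are available. Lean on these libraries where they do the work, as an engineer would, in place of code of your own. Each camera call takes 0.05 s, during which the arm holds its last target. There are 200 camera calls.

## Task

Throw the lever of the magnetic chuck to off, lift the two finished gears off the locating post and lay them side by side, flat on the floor of the shallow metal tray. With the magnet still off, thread the next gang down the post, each piece fully home on the one below: first the wide backing ring, then every gear blank lying on the rubber mat (there are one to three), last the small tall keeper ring. Then throw the lever to on so that the stack is clamped; do not handle anything on the post while the magnet is on, and leave the other things on the bench where they are.

Things in the scene. Friction and masses are not known exactly. Their poses are not given: they have to be found in the camera images.
- chuck: Steel permanent-magnet chuck, fixed to the bench, 110 x 170 mm, top face 45 mm above the bench with brass pole lines. Origin: centre of its underside; x away from the robot, y to the robot's left, z up, turned about the vertical by up to 0.4 rad. Two toe clamps, 31 mm high, hold its left (+y) end and reach 33 mm beyond it; the lever is on its right (-y) end.
- post_foot (a point): Where the axis of the locating post meets the chuck's face, 25 mm to the +y side of the chuck's centre; axes as the chuck's. The post is 18 mm thick and 54 mm high, straight for the lower 47 mm, then a nose that tapers to 8 mm. It stands 133 mm from the plane in which the lever swings.
- lever_pivot (a point): The lever's pivot, on the chuck's right end, 108 mm to the -y side of its centre and 25 mm above the bench; the lever swings in the upright plane through here along the chuck's x axis.
- lever_knob (a point): Centre of the black ball knob, 26 mm in diameter, at the end of the lever, 82 mm from the pivot; the bar below it is 10 mm thick. In either end position it stands 46 mm in front of (off) or behind (on) the pivot and 93 mm above the bench, upright 107 mm.
- mag_lever (a joint): Angle of the magnet lever, rad: 0 = on, leaning away from the robot (chuck +x, white bar mark), where it starts; 0.6 = upright; 1.2 = off, leaning to the robot (-x, white ring mark). An over-centre spring holds it at either end: pushing the knob square to the lever takes up to about 6 N until upright, then it snaps to the other end by itself. The magnet's pull on parts is not felt.
- gear1: Lower of the two finished gears, alike: steel, toothed rim, 52 mm over the teeth, 14 mm thick, bore 21 mm; both start stacked round the post on the chuck's face. Origin: its centre; z along the bore (both faces are alike).
- gear2: Upper of the two finished gears, alike: steel, toothed rim, 52 mm over the teeth, 14 mm thick, bore 21 mm; both start stacked round the post on the chuck's face. Origin: its centre; z along the bore (both faces are alike).
- tray: Shallow aluminium tray fixed to the bench, 150 mm (its x) by 190 mm (its y), rim 18 mm high, walls and floor 3 mm. Origin: centre of its underside, z up.
- backing: Backing ring, plain steel, the widest ring: 58 mm diameter, 10 mm thick, bore 21 mm, lying flat on a fixed black rubber mat, 2 mm thick. Origin: its centre; z along the bore (both faces are alike).
- blank1: Gear blank, steel disc with six small drilled holes, 48 mm diameter, 9 mm thick, bore 21 mm, lying flat on a fixed black rubber mat, 2 mm thick. One to three such blanks are there, all alike; one that is absent reads None. Origin: its centre; z along the bore (both faces are alike).
- blank2: Gear blank, steel disc with six small drilled holes, 48 mm diameter, 9 mm thick, bore 21 mm, lying flat on a fixed black rubber mat, 2 mm thick. One to three such blanks are there, all alike; one that is absent reads None. Origin: its centre; z along the bore (both faces are alike).
- blank3: Gear blank, steel disc with six small drilled holes, 48 mm diameter, 9 mm thick, bore 21 mm, lying flat on a fixed black rubber mat, 2 mm thick. One to three such blanks are there, all alike; one that is absent reads None. Origin: its centre; z along the bore (both faces are alike).
- keeper: Keeper ring, steel collar with a groove round it, the smallest and tallest ring: 38 mm diameter, 14 mm thick, bore 21 mm, lying flat on a fixed black rubber mat, 2 mm thick. Origin: its centre; z along the bore (both faces are alike).
- screwdriver: Bystander: red screwdriver, 197 mm long, lying on the bench behind the tray. Leave it.
- tape_roll: Bystander: roll of brown tape, 96 mm wide, 48 mm high, behind the chuck on the right. Leave it.
- marker: Bystander: red and white marker pen, 135 mm long, lying behind the chuck. Leave it.
- soda_can: Bystander: drink can, 65 mm wide, 124 mm high, standing at the back on the left. Leave it.
Mind the look-alikes: they are no part of the job. Leave any red look-alike of the backing alone.

How it is judged:
On the way, in this order (a step that is already met when the one before it is completed fails the run):
1. the lever is thrown to off (value of joint mag_lever above 1.05 rad), for 0.2 s.
2. both finished gears lie flat in the tray, released, the magnet off (value of joint mag_lever above 1.05 rad and contact force between the fingers and gear1 below 0.1 N and contact force between the fingers and gear2 below 0.1 N and x of gear1 in the frame of tray between -0.055 and 0.055 m and y of gear1 in the frame of tray between -0.075 and 0.075 m and x of gear2 in the frame of tray between -0.055 and 0.055 m and y of gear2 in the frame of tray between -0.075 and 0.075 m and z of each of gear1, gear2 in the frame of tray below 0.014 m and angle between the z axis of each of gear1, gear2 and the z axis of tray, either way round below 0.15 rad), for 0.2 s.
3. the backing ring is fully home on the chuck's face round the post, released, the magnet off (value of joint mag_lever above 1.05 rad and contact force between the fingers and backing below 0.1 N and horizontal distance between backing and post_foot below 0.004 m and angle between the z axis of backing and the z axis of post_foot, either way round below 0.08 rad and z of backing in the frame of post_foot between 0.0025 and 0.0075 m), for 0.2 s.
4. every blank is home on the post, one on another on the backing ring, released, the magnet off (value of joint mag_lever above 1.05 rad and contact force between the fingers and blank1 below 0.1 N and contact force between the fingers and blank2 below 0.1 N and contact force between the fingers and blank3 below 0.1 N and horizontal distance between each of backing, blank1, blank2, blank3 and post_foot below 0.004 m and angle between the z axis of each of backing, blank1, blank2, blank3 and the z axis of post_foot, either way round below 0.08 rad and z of backing in the frame of post_foot between 0.0025 and 0.0075 m and (z of blank1 in the frame of post_foot between 0.012 and 0.017 m or z of blank1 in the frame of post_foot between 0.021 and 0.026 m or z of blank1 in the frame of post_foot between 0.03 and 0.035 m) and (z of blank2 in the frame of post_foot between 0.012 and 0.017 m or z of blank2 in the frame of post_foot between 0.021 and 0.026 m or z of blank2 in the frame of post_foot between 0.03 and 0.035 m) and (z of blank3 in the frame of post_foot between 0.012 and 0.017 m or z of blank3 in the frame of post_foot between 0.021 and 0.026 m or z of blank3 in the frame of post_foot between 0.03 and 0.035 m)), for 0.2 s.
5. the keeper ring is home on the top blank, released, the magnet off (value of joint mag_lever above 1.05 rad and contact force between the fingers and keeper below 0.1 N and horizontal distance between each of backing, blank1, blank2, blank3, keeper and post_foot below 0.004 m and angle between the z axis of each of backing, blank1, blank2, blank3, keeper and the z axis of post_foot, either way round below 0.08 rad and z of backing in the frame of post_foot between 0.0025 and 0.0075 m and (z of blank1 in the frame of post_foot between 0.012 and 0.017 m or z of blank1 in the frame of post_foot between 0.021 and 0.026 m or z of blank1 in the frame of post_foot between 0.03 and 0.035 m) and (z of blank2 in the frame of post_foot between 0.012 and 0.017 m or z of blank2 in the frame of post_foot between 0.021 and 0.026 m or z of blank2 in the frame of post_foot between 0.03 and 0.035 m) and (z of blank3 in the frame of post_foot between 0.012 and 0.017 m or z of blank3 in the frame of post_foot between 0.021 and 0.026 m or z of blank3 in the frame of post_foot between 0.03 and 0.035 m) and (z of keeper in the frame of post_foot between 0.0235 and 0.0285 m or z of keeper in the frame of post_foot between 0.0325 and 0.0375 m or z of keeper in the frame of post_foot between 0.0415 and 0.0465 m)), for 0.2 s.
6. the lever is thrown to on (value of joint mag_lever below 0.15 rad), for 0.2 s.
At the end, for the whole second after the job is handed in: Lever on (under 0.15 rad). Round the post (within 4 mm of its axis, 0.08 rad of level, gaps under 2.5 mm), from the face up: backing ring, all blanks, keeper. Gears flat (0.15 rad) on the tray floor, centres within 55 mm (x) and 75 mm (y) of the tray's. All released, at rest (value of joint mag_lever below 0.15 rad and x of gear1 in the frame of tray between -0.055 and 0.055 m and y of gear1 in the frame of tray between -0.075 and 0.075 m and x of gear2 in the frame of tray between -0.055 and 0.055 m and y of gear2 in the frame of tray between -0.075 and 0.075 m and z of each of gear1, gear2 in the frame of tray below 0.014 m and angle between the z axis of each of gear1, gear2 and the z axis of tray, either way round below 0.15 rad and horizontal distance between each of backing, blank1, blank2, blank3, keeper and post_foot below 0.004 m and angle between the z axis of each of backing, blank1, blank2, blank3, keeper and the z axis of post_foot, either way round below 0.08 rad and z of backing in the frame of post_foot between 0.0025 and 0.0075 m and (z of blank1 in the frame of post_foot between 0.012 and 0.017 m or z of blank1 in the frame of post_foot between 0.021 and 0.026 m or z of blank1 in the frame of post_foot between 0.03 and 0.035 m) and (z of blank2 in the frame of post_foot between 0.012 and 0.017 m or z of blank2 in the frame of post_foot between 0.021 and 0.026 m or z of blank2 in the frame of post_foot between 0.03 and 0.035 m) and (z of blank3 in the frame of post_foot between 0.012 and 0.017 m or z of blank3 in the frame of post_foot between 0.021 and 0.026 m or z of blank3 in the frame of post_foot between 0.03 and 0.035 m) and (z of keeper in the frame of post_foot between 0.0235 and 0.0285 m or z of keeper in the frame of post_foot between 0.0325 and 0.0375 m or z of keeper in the frame of post_foot between 0.0415 and 0.0465 m) and linear speed of each of gear1, gear2, backing, blank1, blank2, blank3, keeper below 0.02 m/s); the robot touches nothing.
It fails at once if anything on the post is handled while the magnet is on (value of joint mag_lever below 0.55 rad and ((horizontal distance between gear1 and post_foot below 0.03 m and contact force between the fingers and gear1 above 1 N) or (horizontal distance between gear2 and post_foot below 0.03 m and contact force between the fingers and gear2 above 1 N) or (horizontal distance between backing and post_foot below 0.03 m and contact force between the fingers and backing above 1 N) or (horizontal distance between blank1 and post_foot below 0.03 m and contact force between the fingers and blank1 above 1 N) or (horizontal distance between blank2 and post_foot below 0.03 m and contact force between the fingers and blank2 above 1 N) or (horizontal distance between blank3 and post_foot below 0.03 m and contact force between the fingers and blank3 above 1 N) or (horizontal distance between keeper and post_foot below 0.03 m and contact force between the fingers and keeper above 1 N))).
It fails at once if a bystander is moved more than 3 cm (distance of any of screwdriver, tape_roll, marker, soda_can from where it was at the start of the episode above 0.03 m).
Of blank1, blank2, blank3 only 1 to 3 are there at a start; the rules pass over those that are not, and their reading is None.
At some moment in a run one of backing, blank1, blank2, blank3, keeper may be knocked a few centimetres aside while the robot is not near it.
Once in a run the grip may slacken for a moment while it holds something.
It also fails if it takes over 208 s, if anything falls off the work surface, if the arm or the gripper's body presses on something with over 40 N, if the wrist force passes 120 N, or if a joint passes its speed limit or range.

## Working session

There is one attempt and no reset: what is moved stays moved. The work goes in short steps, Python scripts to look and compute and a shell command to move; the robot and the scene stay as the last step left them, time stands still between calls to the robot, and variables do not carry over. Pictures are saved under pics/ and viewed, at most 14 in all, crops included, and the job is handed in when it is done.

```bash
mkdir -p pics; cat > h.py <<'E'
import numpy as np,cv2
from workcell import read_state,camera,get_calibration
def cal(n):
    c=get_calibration(n);K=np.array(c["intrinsics"],float);R=cv2.Rodrigues(np.array(c["rvec"],float))[0];t=np.array(c["tvec"],float).ravel();return K,R,t
def p2w(n,u,v,z):
    K,R,t=cal(n);d=R.T@np.linalg.inv(K)@np.array([u,v,1.]);o=-R.T@t;return o+d*(z-o[2])/d[2]
def w2p(n,P):
    K,R,t=cal(n);q=K@(R@np.asarray(P,float)+t);return q[:2]/q[2]
E
python3 - <<'E'
from h import *
for n in("top","scene"):
    cv2.imwrite(f"pics/{n}0.png",camera(n));K,R,t=cal(n);print(n,-R.T@t,K[0,0],R.round(2).tolist())
s=read_state();print(s)
E
```

```text
top [ 0.5198075  -0.03388652  1.28226158] 540.0853712210086 [[-0.03, -1.0, 0.0], [-1.0, 0.03, -0.05], [0.05, -0.01, -1.0]]
scene [0.06843666 1.08230152 0.70962495] 591.6472046584395 [[-0.91, -0.41, -0.01], [-0.18, 0.42, -0.89], [0.37, -0.81, -0.46]]
{'time_s': 0.1, 'joint_pos': array([ 1.17419923e+00,  1.16423203e-01,  1.44218237e+00,  8.49174760e-06,
        1.58398411e+00, -3.78174878e-02]), 'qvel': array([ 1.50146934e-05, -1.38907607e-03, -5.09060380e-04,  1.27468761e-03,
       -1.74810510e-03,  3.06242108e-04]), 'joint_efforts': array([ 9.73191236e-04, -7.33665061e+01, -6.33787107e+01,  4.72461323e-07,
        5.23094932e-03,  2.76422256e-06]), 'tcp_pos': array([0.23696859, 0.63186444, 0.23065598]), 'tool_rot': array([-3.14059666e+00, -4.61810853e-05,  2.78281313e+00]), 'force': array([ 0.38983034, -1.22568361, -1.08922024]), 'torque': array([-0.02712324, -0.00207961,  0.0104949 ]), 'gripper_force': 0.0, 'finger_gap': 0.08543659030330639}
```

View pics/top0.png

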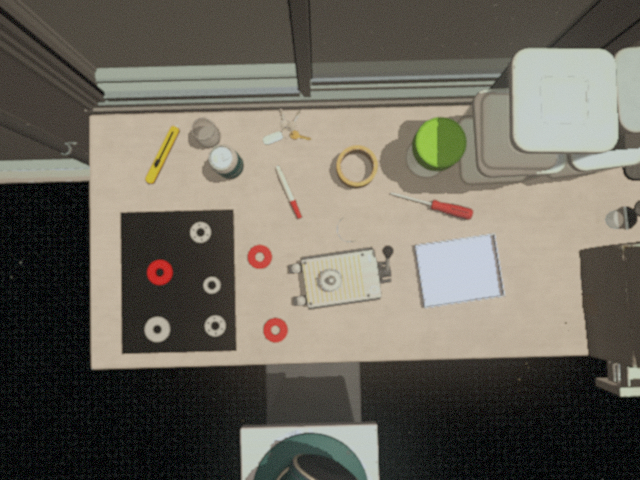

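View pics/scene0.png

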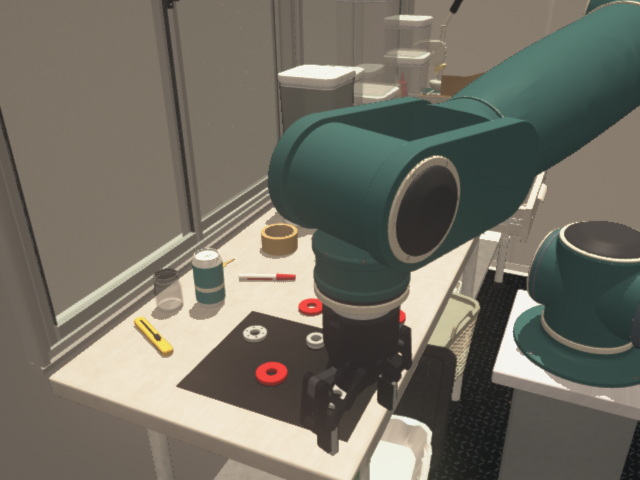

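The top view shows these candidates:
- Backing: grey wide ring (157,329). The red ones at (160,272), (260,257) and (275,330) are look-alikes.
- Blanks: (201,233) and (215,326).
- Keeper: small ring (212,285).
- Gears on the post: (330,281).
- Knob: (388,251), leaning away, so the magnet is on.
- Tray: (459,271).

Next I'll take one close crop to check and measure.

```bash
python3 - <<'E'
from h import *
im=cv2.imread("pics/top0.png")
a=cv2.resize(im[200:360,110:260],None,fx=3,fy=3,interpolation=cv2.INTER_CUBIC)
b=cv2.resize(im[230:330,275:400],None,fx=2.8,fy=2.8,interpolation=cv2.INTER_CUBIC)
c=np.zeros((480,800,3),np.uint8);c[:,:450]=a;c[:280,450:800]=b;cv2.imwrite("pics/crop1.png",c)
hsv=cv2.cvtColor(im,cv2.COLOR_BGR2HSV);g=im.min(2)
m=((g>70)).astype(np.uint8);m[:, :125]=0;m[:,232:]=0;m[:214]=0;m[349:]=0
n,l,st,ce=cv2.connectedComponentsWithStats(m)
for i in range(1,n):
    if st[i,4]>20:
        cs,_=cv2.findContours((l==i).astype(np.uint8),cv2.RETR_EXTERNAL,cv2.CHAIN_APPROX_NONE);h=cv2.convexHull(cs[0])
        (u,v),r=cv2.minEnclosingCircle(h);w=p2w("top",u,v,0.011);ww=p2w("top",u+r,v,.011);print((u,v),r,w.round(4),"diam",2*np.linalg.norm(ww-w).round(4))
P=w2p("top",[.5,0,0]);print(P)
E
```

```text
(200.06048583984375, 231.76612854003906) 11.283917427062988 [0.6118 0.2423 0.011 ] diam 0.0532
(211.65093994140625, 284.5943298339844) 9.368021965026855 [0.4869 0.2173 0.011 ] diam 0.044
(214.76983642578125, 325.46826171875) 11.334232330322266 [0.3914 0.2117 0.011 ] diam 0.053
(156.8230743408203, 328.80767822265625) 13.491089820861816 [0.3875 0.3471 0.011 ] diam 0.063
[304.23413326 276.3537632 ]
```

View pics/crop1.png

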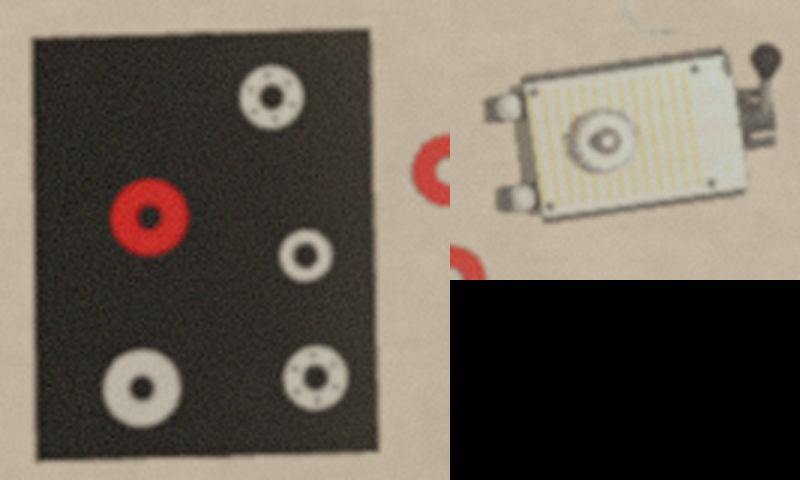

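Two blanks, both with drilled holes: crop (272,97) and (315,377). The backing is the plain wide ring at (142,388), the keeper is at (306,256), and the red ring on the mat at (150,217) is a look-alike. Next I'll work out the chuck, post, knob and tray positions.

```bash
python3 - <<'E'
from h import *
im=cv2.imread("pics/top0.png")
T=lambda u,v,z:p2w("top",u,v,z)
C=[T(275+a/2.8,230+b/2.8,.045) for a,b in((74,80),(272,50),(295,190),(92,220))]
print(np.round(C,4));c=sum(C)/4;d=C[0]-C[1]+C[3]-C[2];yaw=np.arctan2(-d[0],d[1]);print("chuck c",c,"yaw",yaw, np.linalg.norm(C[0]-C[1]),np.linalg.norm(C[0]-C[3]))
post=T(330,280.4,.099);g=T(275+152/2.8,230+140.5/2.8,.073);print("post",post,"gear",g)
Rz=np.array([[np.cos(yaw),-np.sin(yaw)],[np.sin(yaw),np.cos(yaw)]])
print("post from c",c[:2]+Rz@[0,.025]);cc=post[:2]-Rz@[0,.025]
print("knob meas",T(388.2,250.7,.093),"pred(on) from post",post[:2]+Rz@[.046,-.133],"off",post[:2]+Rz@[-.046,-.133])
t=[T(u,v,.018) for u,v in((416,245),(494,236),(502,297),(424,306))];print("tray",sum(t)/4,np.round(t,3),np.linalg.norm(t[0]-t[1]))
# bores on mat: dark hole centroids
g=cv2.GaussianBlur(im,(3,3),0).min(2).astype(float)
for n,u,v,r,z in(("bl_far",200,232,12,.011),("keeper",211.6,284.6,10,.016),("bl_near",214.8,325.5,12,.011),("backing",157,329,14,.012)):
    u0,v0=int(u)-16,int(v)-16;p=g[v0:v0+33,u0:u0+33];m=(p>85).astype(np.uint8)
    cs,_=cv2.findContours(m,cv2.RETR_EXTERNAL,cv2.CHAIN_APPROX_NONE);k=max(cs,key=cv2.contourArea);f=np.zeros_like(m);cv2.drawContours(f,[k],-1,1,-1);M=cv2.moments(f,True)
    uu,vv=u0+M['m10']/M['m00'],v0+M['m01']/M['m00'];w=T(uu,vv,z);print(n,(round(uu,2),round(vv,2)),w.round(4),"diam",2*np.sqrt(M['m00']/np.pi)*np.linalg.norm(T(uu+1,vv,z)-w))
E
```

```text
[[ 0.5415  0.0042  0.045 ]
 [ 0.5616 -0.1585  0.045 ]
 [ 0.4469 -0.1736  0.045 ]
 [ 0.4272 -0.0075  0.045 ]]
chuck c [ 0.49428331 -0.08387771  0.045     ] yaw 0.12036264422165704 0.16394373199239473 0.11490976981034282
post [ 0.49113938 -0.05868159  0.099     ] gear [ 0.4910472  -0.05764524  0.073     ]
post from c [ 0.4912815  -0.05905858]
knob meas [ 0.55270334 -0.18889527  0.093     ] pred(on) from post [ 0.55277618 -0.18519604] off [ 0.46144179 -0.19624268]
tray [ 0.50291291 -0.36277882  0.018     ] [[ 0.566 -0.264  0.018]
 [ 0.582 -0.448  0.018]
 [ 0.439 -0.461  0.018]
 [ 0.424 -0.278  0.018]] 0.18463202979800533
bl_far (200.13, 231.91) [0.6115 0.2422 0.011 ] diam 0.05145223264828657
keeper (211.51, 284.67) [0.4869 0.2166 0.016 ] diam 0.0421535803344939
bl_near (214.69, 325.49) [0.3914 0.2119 0.011 ] diam 0.05157973762172902
backing (156.82, 328.87) [0.3875 0.3468 0.012 ] diam 0.061187337439355505
```

```bash
python3 -m jog '0 0 0 6.95;0 0 0 6.95;0 0 0 6.95;0 0 0 6.95;0 0 0 6.95;0 0 0 6.95;0 0 0 6.95;0 0 0 6.95' 0
python3 -m jog '0 0 0 6.95;0 0 0 6.9;-.032 .014 0 0;-.032 .014 0 0;-.032 .014 0 0;-.032 .014 0 0;-.032 .014 0 0;-.032 .014 0 0'
python3 -m jog '-.032 .014 0 0;-.032 .014 0 0;-.032 .014 0 0;-.032 .014 0 0;-.032 .014 0 0;-.032 .014 0 0;-.032 .014 0 0;-.032 .014 0 0'
python3 -m jog '-.032 .014 0 0;-.032 .014 0 0;-.032 .014 0 0;-.032 .014 0 0;-.032 .014 0 0;-.032 .014 0 0;-.032 .014 0 0;0 0 0 0'
```

```text
time_s: 0.77
tcp_pos: [0.237, 0.6319, 0.2308]
tool_rot: [-3.141, 0.001, 1.806]
force: [-0.1, 0.8, -0.5]
finger_gap: 0.0001
gripper_force: 0.0
time_s: 1.43
tcp_pos: [0.3212, 0.4384, 0.2309]
tool_rot: [-3.141, 0.0, 1.571]
force: [0.6, 0.0, 0.7]
finger_gap: -0.0
gripper_force: 0.0
time_s: 2.1
tcp_pos: [0.4331, 0.1823, 0.2312]
tool_rot: [3.142, -0.0, 1.571]
force: [0.2, -0.4, -0.5]
finger_gap: 0.0003
gripper_force: 0.0
time_s: 2.77
tcp_pos: [0.5321, -0.0444, 0.2305]
tool_rot: [-3.141, 0.001, 1.567]
force: [0.3, -0.0, 0.5]
finger_gap: 0.0002
gripper_force: 0.0
```

```bash
python3 -m jog '-.0276 .0136 0 0;-.0276 .0136 0 0;-.0276 .0136 0 0;-.0276 .0136 0 0;-.0276 .0136 0 0;0 0 .039 0;0 0 .039 0;0 0 .039 0'
python3 -m jog '0 0 .02 0;0 0 .019 0;0 0 0 0'
python3 - <<'E'
from h import *
im=camera("top");s=read_state();print(s["tcp_pos"])
a=cv2.resize(im[190:330,270:450],None,fx=4,fy=4,interpolation=cv2.INTER_CUBIC);cv2.imwrite("pics/lev.png",a)
E
```

```text
time_s: 3.43
tcp_pos: [0.5988, -0.1784, 0.1127]
tool_rot: [3.141, 0.0, 1.57]
force: [1.1, -0.0, -0.5]
finger_gap: -0.0001
gripper_force: 0.0
time_s: 3.68
tcp_pos: [0.597, -0.1772, 0.0706]
tool_rot: [-3.136, -0.002, 1.571]
force: [-0.6, -0.1, -0.6]
finger_gap: -0.0001
gripper_force: 0.0
[ 0.59787654 -0.17746591  0.07331726]
```

View pics/lev.png

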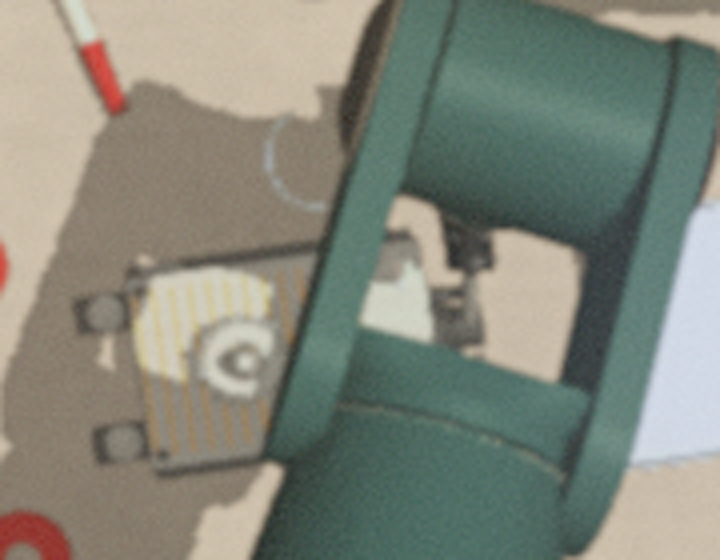

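Through the arm's gap I can see the knob just in front of the fingers at crop (470,240). I'll push it toward the robot.

```bash
python3 -m jog '-.006 0 0 0;-.001 -.01 0 0;-.001 -.01 0 0;-.0012 -.01 0 0;-.0012 -.01 0 0;-.0012 -.01 0 0;-.0012 -.01 0 0;-.0012 -.01 0 0'
python3 -m jog '-.0012 -.01 0 0;-.0012 -.01 0 0;0 0 0 0'
python3 -m jog '.004 .03 0 0;0 0 -.04 0;0 0 -.04 0;0 .03 -.03 0;0.03 .03 0 0;.03 0.03 0 0;.03 0 0 0;0 0 0 0' 1
python3 - <<'E'
from h import *
im=camera("top");s=read_state();print(s["tcp_pos"])
a=cv2.resize(im[190:330,270:450],None,fx=4,fy=4,interpolation=cv2.INTER_CUBIC);cv2.imwrite("pics/lev2.png",a)
print(w2p("top",[.461,-.196,.093]))
E
```

```text
time_s: 4.4
tcp_pos: [0.5282, -0.1923, 0.0766]
tool_rot: [3.14, 0.001, 1.571]
force: [1.2, -0.4, 0.5]
finger_gap: 0.0005
gripper_force: 0.9
time_s: 4.65
tcp_pos: [0.5071, -0.1946, 0.0752]
tool_rot: [-3.141, -0.0, 1.57]
force: [0.1, 0.6, -0.4]
finger_gap: -0.0003
gripper_force: 0.0
time_s: 5.32
tcp_pos: [0.6282, -0.0973, 0.1839]
tool_rot: [-3.14, -0.002, 1.574]
force: [-1.4, 0.5, -0.6]
finger_gap: 0.0853
gripper_force: 0.0
[ 0.6277216  -0.09921048  0.1840707 ]
[392.84134195 292.34431747]
```

View pics/lev2.png

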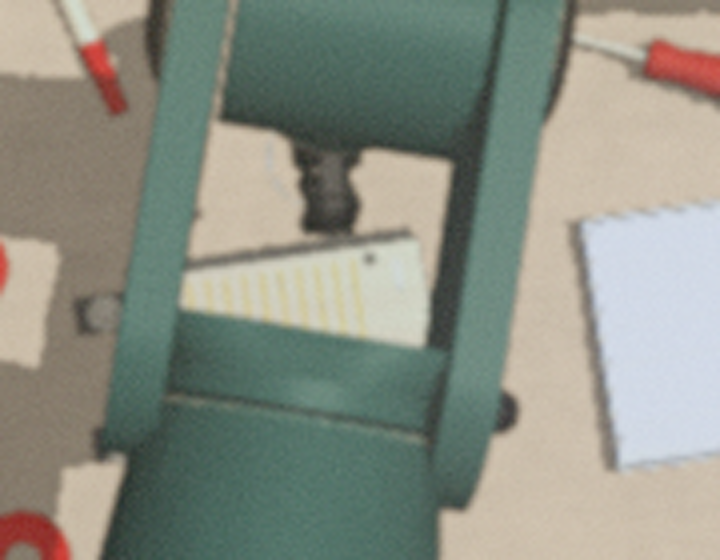

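The knob now shows at crop (507,410), which matches the off position. On to gear2.

```bash
python3 -m jog '.01 -.034 0 0;.01 -.034 0 0;.01 -.034 0 0;.0107 -.0347 0 0;0 0 .03 0;0 0 .03 0;0 0 .03 0;0 0 .02 0' 1
python3 -m jog '0 0 .01 0;0 0 .006 0;0 0 0 0;0 0 0 0'
```

```text
time_s: 6.03
tcp_pos: [0.4893, -0.0612, 0.0723]
tool_rot: [-3.14, -0.0, 1.57]
force: [-0.1, -0.5, -2.1]
finger_gap: 0.0855
gripper_force: 0.0
time_s: 6.37
tcp_pos: [0.4911, -0.0611, 0.0598]
tool_rot: [3.141, 0.0, 1.57]
force: [0.6, -0.0, 0.0]
finger_gap: 0.0852
gripper_force: 0.0
```

```bash
python3 -m jog '.0025 0 .0015 0;0 0 0 0;0 0 0 0' ; python3 -m jog '0 0 0 0;0 0 0 0;0 0 0 0;0 0 0 0;0 0 0 0;0 0 0 0' 0
python3 - <<'E'
from h import *
s=read_state();print(s["tcp_pos"],s["finger_gap"],s["gripper_force"],s["force"])
E
```

```text
time_s: 6.62
tcp_pos: [0.491, -0.0582, 0.058]
tool_rot: [3.141, 0.0, 1.571]
force: [0.4, -0.4, 0.4]
finger_gap: 0.0855
gripper_force: 0.0
time_s: 7.12
tcp_pos: [0.491, -0.0583, 0.0581]
tool_rot: [3.141, 0.0, 1.571]
force: [-2.7, -0.3, 9.5]
finger_gap: 0.0501
gripper_force: 60.8
[ 0.49096796 -0.0583338   0.05814914] 0.0500883580434346 60.7813139911741 [-2.67332504 -0.2527692   9.49782764]
```

```bash
python3 -m jog '0 0 -.01 0;0 0 -.01 0;0 0 -.02 0;0 0 -.03 0;0 0 -.03 0;0 0 -.03 0;0 0 0 0;0 0 0 0'
python3 - <<'E'
from h import *
cv2.imwrite("pics/g2.png",camera("scene")[120:480,100:600])
E
```

```text
time_s: 7.78
tcp_pos: [0.4912, -0.0584, 0.1896]
tool_rot: [3.138, 0.001, 1.571]
force: [1.0, 0.4, -2.1]
finger_gap: 0.05
gripper_force: 62.6
```

View pics/g2.png

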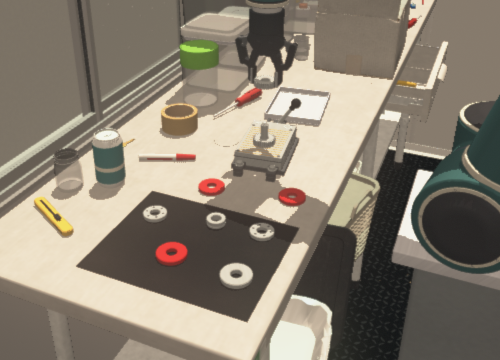

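The scene view shows gear2 held in the fingers at (263,78) and gear1 still on the post at (265,140). Carry gear2 to the tray.

```bash
python3 -m jog '-.035 .0016 0 0;-.035 .0016 0 0;-.035 .0016 0 0;-.035 .0016 0 0;-.035 .0016 0 0;-.035 .0016 0 0;-.035 .0016 0 0;-.035 .0016 0 0'
python3 -m jog '-.035 .0016 0 0;-.035 .0016 0 0;0 0 .03 0;0 0 .03 0;0 0 .03 0;0 0 .03 0;0 0 .02 0;0 0 .02 0'
python3 -m jog '0 0 .01 0;0 0 .008 0;0 0 0 0;0 0 0 0'
```

```text
time_s: 8.5
tcp_pos: [0.5026, -0.3398, 0.1857]
tool_rot: [-3.14, -0.001, 1.57]
force: [0.6, 0.9, -1.1]
finger_gap: 0.0496
gripper_force: 62.5
time_s: 9.17
tcp_pos: [0.5054, -0.4074, 0.0239]
tool_rot: [-3.139, -0.002, 1.571]
force: [0.1, 0.7, -1.5]
finger_gap: 0.0496
gripper_force: 62.5
time_s: 9.5
tcp_pos: [0.5067, -0.4083, 0.0096]
tool_rot: [-3.142, -0.0, 1.571]
force: [-0.2, -0.6, -0.9]
finger_gap: 0.0496
gripper_force: 62.5
```

```bash
python3 -m jog '0 0 .0055 0;0 0 0 0;0 0 0 0'
python3 -m jog '0 0 0 0;0 0 0 0;0 0 0 0;0 0 -.02 0;0 0 -.04 0;0 0 -.04 0;0 0 -.04 0;0 0 -.04 0' 1
python3 -m jog '.035 -.0016 0 0;.035 -.0016 0 0;.035 -.0016 0 0;.035 -.0016 0 0;.035 -.0016 0 0;.035 -.0016 0 0;.035 -.0016 0 0;.035 -.0016 0 0'
python3 -m jog '.035 -.0016 0 0;.035 -.0016 0 0;0 0 .03 0;0 0 .03 0;0 0 .03 0;0 0 .02 0;0 0 0 0;0 0 0 0'
```

```text
time_s: 9.75
tcp_pos: [0.5067, -0.4084, 0.0042]
tool_rot: [3.141, 0.0, 1.571]
force: [-0.5, -0.4, -1.2]
finger_gap: 0.0498
gripper_force: 62.5
time_s: 10.42
tcp_pos: [0.5063, -0.4081, 0.186]
tool_rot: [3.141, 0.0, 1.571]
force: [0.6, 0.7, 0.7]
finger_gap: 0.0856
gripper_force: 0.0
time_s: 11.08
tcp_pos: [0.4934, -0.1268, 0.1842]
tool_rot: [3.141, 0.0, 1.57]
force: [0.8, -0.4, -0.0]
finger_gap: 0.0852
gripper_force: 0.0
time_s: 11.75
tcp_pos: [0.4904, -0.0582, 0.0739]
tool_rot: [-3.14, -0.0, 1.571]
force: [1.0, -0.1, 1.0]
finger_gap: 0.0854
gripper_force: 0.0
```

```bash
python3 -m jog '0 0 .015 0;0 0 .008 0;0 0 .0045 0;0 0 0 0;0 0 0 0'
python3 -m jog '0 0 0 0;0 0 0 0;0 0 0 0;0 0 0 0;0 0 0 0;0 0 0 0' 0
python3 -m jog '0 0 -.01 0;0 0 -.01 0;0 0 -.02 0;0 0 -.03 0;0 0 -.03 0;0 0 -.035 0;0 0 0 0;0 0 0 0'
```

```text
time_s: 12.17
tcp_pos: [0.4909, -0.0584, 0.0471]
tool_rot: [3.141, 0.0, 1.571]
force: [0.4, -1.2, 0.5]
finger_gap: 0.0854
gripper_force: 0.0
time_s: 12.67
tcp_pos: [0.4911, -0.0584, 0.0474]
tool_rot: [3.14, 0.0, 1.571]
force: [-2.3, 1.0, 9.0]
finger_gap: 0.0487
gripper_force: 62.5
time_s: 13.33
tcp_pos: [0.4914, -0.0584, 0.1841]
tool_rot: [3.137, 0.001, 1.571]
force: [-0.4, -0.7, -1.1]
finger_gap: 0.0486
gripper_force: 62.7
```

```bash
python3 -m jog '-.0325 .001 0 0;-.0325 .001 0 0;-.0325 .001 0 0;-.0325 .001 0 0;-.0325 .001 0 0;-.0325 .001 0 0;-.0325 .001 0 0;-.0325 .001 0 0'
python3 -m jog '0 0 .03 0;0 0 .03 0;0 0 .03 0;0 0 .03 0;0 0 .025 0;0 0 .015 0;0 0 0.005 0;0 0 0 0'
python3 -m jog '0 0 0.004 0;0 0 0 0;0 0 0 0'
```

```text
time_s: 14.0
tcp_pos: [0.4979, -0.3197, 0.1802]
tool_rot: [-3.14, -0.001, 1.571]
force: [0.2, 0.6, -0.9]
finger_gap: 0.0488
gripper_force: 62.7
time_s: 14.67
tcp_pos: [0.4977, -0.3176, 0.0144]
tool_rot: [-3.139, -0.002, 1.571]
force: [-0.1, -0.6, -1.4]
finger_gap: 0.0485
gripper_force: 65.1
time_s: 14.92
tcp_pos: [0.499, -0.3186, 0.0132]
tool_rot: [3.141, 0.001, 1.571]
force: [0.4, 0.8, -1.6]
finger_gap: 0.0483
gripper_force: 65.2
```

```bash
cat > loc.py <<'E'
from h import *
import sys
im=camera("top");s=read_state();print("tcp",s["tcp_pos"].round(4),"t",s["time_s"],"gap",round(s["finger_gap"],4))
if len(sys.argv)>1: cv2.imwrite(sys.argv[1],im)
g=cv2.GaussianBlur(im,(3,3),0).min(2)
sat=cv2.cvtColor(im,cv2.COLOR_BGR2HSV)[...,1]
m=((g>85)&(sat<90)).astype(np.uint8);m[:,:125]=0;m[:,232:]=0;m[:214]=0;m[349:]=0
cs,_=cv2.findContours(m,cv2.RETR_EXTERNAL,cv2.CHAIN_APPROX_NONE)
for k in cs:
    f=np.zeros_like(m);cv2.drawContours(f,[k],-1,1,-1);M=cv2.moments(f,True)
    if M['m00']<150: continue
    u,v=M['m10']/M['m00'],M['m01']/M['m00'];d=2*np.sqrt(M['m00']/np.pi)*.00235
    z=.016 if d<.0465 else .012;w=p2w("top",u,v,z);print((round(u,1),round(v,1)),"d",round(d,4),w.round(4))
E
python3 -m jog '0 0 0.006 0;0 0 0 0;0 0 0 0'
python3 -m jog '0 0 0 0;0 0 0 0;0 0 0 0;0 0 -.02 0;0 0 -.04 0;0 0 -.04 0;0 0 -.04 0;0 0 0 0' 1
python3 loc.py pics/t3.png
```

```text
time_s: 15.17
tcp_pos: [0.4985, -0.3182, 0.0061]
tool_rot: [-3.141, -0.0, 1.571]
force: [-0.3, -0.5, -1.6]
finger_gap: 0.0484
gripper_force: 65.2
time_s: 15.83
tcp_pos: [0.5008, -0.3198, 0.1554]
tool_rot: [3.133, 0.006, 1.571]
force: [0.6, -1.4, 1.5]
finger_gap: 0.0856
gripper_force: 0.0
tcp [ 0.5001 -0.3193  0.1514] t 15.8833 gap 0.0854
(156.9, 328.9) d 0.0628 [0.3874 0.3466 0.012 ]
(214.8, 325.4) d 0.0529 [0.3916 0.2116 0.012 ]
(211.5, 284.7) d 0.0432 [0.4869 0.2167 0.016 ]
(200.1, 231.8) d 0.0524 [0.6116 0.242  0.012 ]
```

View pics/t3.png

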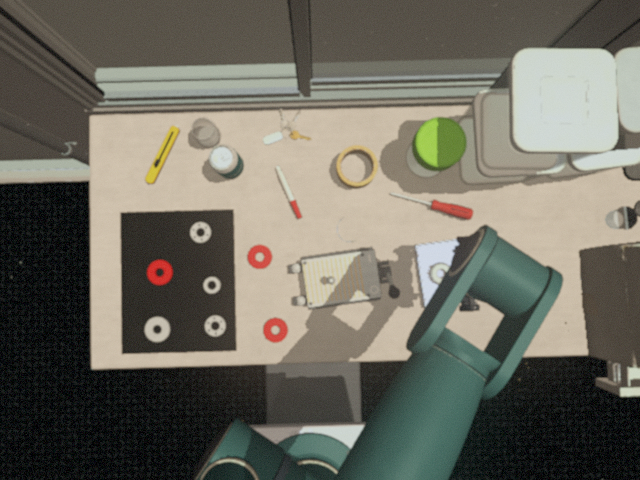

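The top view shows a gear in the tray at (438,272), the bare post at (330,281), the knob off at (394,292), and the mat pieces unmoved. Go to the backing.

```bash
python3 -m jog '.035 -.006 0 0;.035 -.006 0 0;.035 -.006 0 0;.035 -.006 0 0;.035 -.006 0 0;.035 -.006 0 0;.035 -.006 0 0;.035 -.006 0 0'
python3 -m jog '.035 -.006 0 0;.035 -.006 0 0;.035 -.006 0 0;.035 -.006 0 0;.035 -.006 0 0;.035 -.006 0 0;.035 -.006 0 0;.035 -.006 0 0'
python3 -m jog '.035 -.006 0 0;.035 -.006 0 0;.035 -.006 0 0;0 0 .03 0;0 0 .03 0;0 0 .03 0;0 0 0 0;0 0 0 0'
python3 - <<'E'
from h import *
im=cv2.imread("pics/t3.png");p=cv2.resize(im[262:300,310:350],None,fx=8,fy=8,interpolation=cv2.INTER_CUBIC);q=cv2.resize(im[240:310,410:500],None,fx=5,fy=5,interpolation=cv2.INTER_CUBIC)
c=np.zeros((350,780,3),np.uint8);c[:304,:320]=p;c[:,325:775]=q;cv2.imwrite("pics/post.png",c)
E
```

```text
time_s: 16.55
tcp_pos: [0.4498, -0.0368, 0.1456]
tool_rot: [-3.141, -0.0, 1.57]
force: [0.8, 0.6, -0.1]
finger_gap: 0.0855
gripper_force: 0.0
time_s: 17.22
tcp_pos: [0.4018, 0.2434, 0.1457]
tool_rot: [-3.141, 0.0, 1.571]
force: [0.9, 0.3, 0.4]
finger_gap: 0.0852
gripper_force: 0.0
time_s: 17.88
tcp_pos: [0.384, 0.3461, 0.0552]
tool_rot: [-3.139, 0.002, 1.571]
force: [0.7, -0.4, 1.0]
finger_gap: 0.0853
gripper_force: 0.0
```

View pics/post.png

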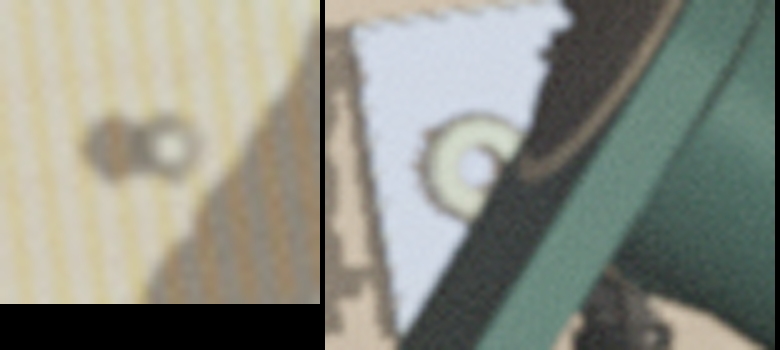

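The post tip is at crop (171,149), pixel (330.9,280.2), so the post is near (.4915,-.0600). The gear in the tray lies flat. Grasp the backing.

```bash
python3 -m jog '.0005 .003 .02 0;0 0 .02 0;0 0 .01 0;0 0 .005 0;0 0 0 0;0 0 0 0'
python3 -m jog '0 0 0 0;0 0 0 0;0 0 0 0;0 0 0 0;0 0 0 0;0 0 0 0' 0
```

```text
time_s: 18.38
tcp_pos: [0.3882, 0.3476, 0.0026]
tool_rot: [3.141, -0.001, 1.571]
force: [0.0, 0.9, 0.5]
finger_gap: 0.0856
gripper_force: 0.0
time_s: 18.88
tcp_pos: [0.3882, 0.3476, 0.0027]
tool_rot: [3.14, -0.001, 1.571]
force: [-4.0, -3.7, 11.2]
finger_gap: 0.0542
gripper_force: 62.1
```

```bash
python3 -m jog '0 0 -.01 0;0 0 -.03 0;0 0 -.04 0;0 0 -.04 0;0 0 -.03 0;0 0 -.03 0;0 0 0 0;0 0 0 0'
python3 - <<'E'
from h import *
s=read_state();print(s["tcp_pos"],s["finger_gap"],s["gripper_force"])
u,v=w2p("scene",s["tcp_pos"]).astype(int);print(u,v)
im=camera("scene");a=im[max(v-90,0):v+90,max(u-110,0):u+110];cv2.imwrite("pics/bk.png",cv2.resize(a,None,fx=3,fy=3))
E
```

```text
time_s: 19.55
tcp_pos: [0.3881, 0.3475, 0.1834]
tool_rot: [3.139, -0.002, 1.571]
force: [-0.1, 0.3, -3.3]
finger_gap: 0.0539
gripper_force: 64.5
[0.38805123 0.34752676 0.18342419] 0.05387810292579411 64.48516236880096
334 310
```

View pics/bk.png

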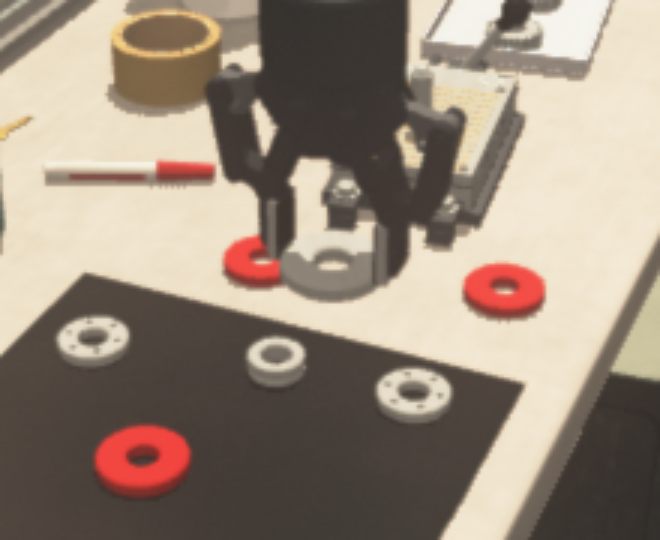

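The scene crop shows the backing held level, bore at (331,260), both blanks and the keeper still on the mat, and both gears in the tray. I'll check the ring's offset in the hand along tool x.

```bash
python3 - <<'E'
from h import *
u,v=224+331/3-.33,220+259.5/3-.33
print(p2w("scene",u,v,.1927), w2p("scene",[.388,.3475,.1927]),(u,v))
# static check of scene cam vs top: near blank bore and keeper
for a,b,z in((414,390,.011),(276,353,.016),(93,337,.011)): print(p2w("scene",224+a/3-.33,220+b/3-.33,z))
E
```

```text
[0.38809892 0.34924241 0.1927    ] [334.49213977 305.63943815] (334.00333333333333, 306.17)
[0.39004841 0.21179951 0.011     ]
[0.48566427 0.21689591 0.016     ]
[0.60983986 0.24325434 0.011     ]
```

```bash
python3 -m jog '-.034 .0086 0 0;-.034 .0086 0 0;-.034 .0086 0 0;-.034 .0086 0 0;-.034 .0086 0 0;-.034 .0086 0 0;-.034 .0086 0 0;-.034 .0086 0 0'
python3 -m jog '-.034 .0086 0 0;-.034 .0086 0 0;-.034 .0086 0 0;-.034 .0086 0 0;0 0 .03 0;0 0 .03 0;0 0 .01 0;0 0 0 0'
python3 -m jog '0 0 0 0;0 0 0 0'
```

```text
time_s: 20.27
tcp_pos: [0.4558, 0.0734, 0.1798]
tool_rot: [-3.139, 0.0, 1.571]
force: [1.4, 0.4, -2.6]
finger_gap: 0.0539
gripper_force: 64.5
time_s: 20.93
tcp_pos: [0.4889, -0.0605, 0.1076]
tool_rot: [-3.135, -0.001, 1.57]
force: [-0.6, -1.1, -2.2]
finger_gap: 0.0542
gripper_force: 64.4
time_s: 21.1
tcp_pos: [0.4914, -0.0605, 0.1128]
tool_rot: [3.14, 0.0, 1.571]
force: [0.4, 0.4, -1.7]
finger_gap: 0.0544
gripper_force: 64.5
```

```bash
python3 -m jog '.001 0 .006 0;0 0 .006 0;0 0 .005 0;0 0 .004 0;0 0 .003 0;0 0 0 0'
python3 - <<'E'
from h import *
s=read_state();print(s["tcp_pos"],s["finger_gap"],s["force"],s["torque"])
E
```

```text
time_s: 21.6
tcp_pos: [0.4905, -0.0597, 0.0865]
tool_rot: [-3.141, -0.0, 1.571]
force: [0.2, -0.2, -2.7]
finger_gap: 0.0543
gripper_force: 64.5
[ 0.49052267 -0.05972601  0.08647772] 0.0543278224109773 [ 0.17682586 -0.23949122 -2.68913075] [-0.01446423  0.02735502 -0.01265661]
```

It's threaded with no contact force. Lower to the face and release.

```bash
python3 -m jog '0 0 .012 0;0 0 .012 0;0 0 .01 0;0 0 .004 0;0 0 .002 0;0 0 0 0;0 0 0 0'
python3 -m jog '0 0 0 0;0 0 0 0;0 0 0 0;0 0 -.01 0;0 0 -.04 0;0 0 -.04 0;0 0 -.04 0;0 0 0 0' 1
```

```text
time_s: 22.18
tcp_pos: [0.491, -0.0598, 0.0475]
tool_rot: [3.141, 0.0, 1.571]
force: [-0.0, -0.2, -1.8]
finger_gap: 0.0541
gripper_force: 64.5
time_s: 22.85
tcp_pos: [0.4931, -0.0602, 0.1866]
tool_rot: [3.131, 0.002, 1.571]
force: [0.2, 0.3, 1.7]
finger_gap: 0.0854
gripper_force: 0.0
```

```bash
python3 loc.py; python3 -m jog '.034 -.0126 0 0;.034 -.0126 0 0;.034 -.0126 0 0;.034 -.0126 0 0;.034 -.0126 0 0;.034 -.0126 0 0;.034 -.0126 0 0;.034 -.0126 0 0'
python3 -m jog '0 0 .035 0;0 0 .035 0;0 0 .035 0;0 0 .02 0;0 0 0 0;0 0 0 0'
python3 - <<'E'
from h import *
im=camera("top");a=im[240:320,280:400];b=camera("scene");u,v=w2p("scene",[.491,-.06,.06]).astype(int);b=b[v-40:v+40,u-60:u+60]
cv2.imwrite("pics/bh.png",cv2.resize(np.vstack([a,b]),None,fx=3.5,fy=3.5,interpolation=cv2.INTER_CUBIC))
E
```

```text
tcp [ 0.4924 -0.06    0.1829] t 22.9 gap 0.0855
(214.1, 325.4) d 0.0505 [0.3917 0.2131 0.012 ]
(211.5, 284.7) d 0.0429 [0.4869 0.2168 0.016 ]
(200.1, 231.8) d 0.0522 [0.6116 0.2419 0.012 ]
time_s: 23.57
tcp_pos: [0.3889, 0.2136, 0.1776]
tool_rot: [3.141, -0.0, 1.571]
force: [0.7, -0.4, 0.0]
finger_gap: 0.0857
gripper_force: 0.0
time_s: 24.07
tcp_pos: [0.3897, 0.2121, 0.0523]
tool_rot: [-3.14, 0.001, 1.571]
force: [0.4, -0.1, 1.9]
finger_gap: 0.0851
gripper_force: 0.0
```

View pics/bh.png

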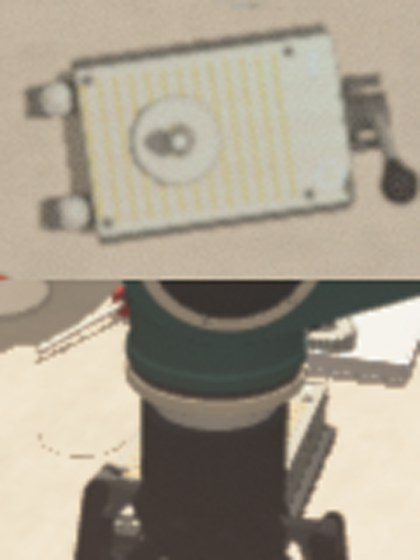

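The backing lies flat round the post at (176,141) and the lever is off at (398,180). Grasp the near blank.

```bash
python3 -m jog '0 .0015 .02 0;0 0 .018 0;0 0 .008 0;0 0 .004 0;0 0 0 0;0 0 0 0'
python3 -m jog '0 0 0 0;0 0 0 0;0 0 0 0;0 0 0 0;0 0 0 0;0 0 0 0' 0
python3 -m jog '0 0 -.01 0;0 0 -.03 0;0 0 -.04 0;0 0 -.04 0;0 0 -.03 0;0 0 -.03 0;0 0 0 0;0 0 0 0'
```

```text
time_s: 24.67
tcp_pos: [0.3921, 0.2125, 0.0035]
tool_rot: [3.14, -0.001, 1.571]
force: [0.6, -0.5, 0.5]
finger_gap: 0.0854
gripper_force: 0.0
time_s: 25.17
tcp_pos: [0.392, 0.2124, 0.0036]
tool_rot: [3.141, -0.0, 1.571]
force: [-5.8, -3.8, 16.3]
finger_gap: 0.0444
gripper_force: 58.8
time_s: 25.83
tcp_pos: [0.392, 0.2124, 0.1842]
tool_rot: [3.139, -0.001, 1.571]
force: [-0.1, 0.2, -1.7]
finger_gap: 0.0441
gripper_force: 61.4
```

```bash
python3 -m jog '-.034 .0124 0 0;-.034 .0124 0 0;-.034 .0124 0 0;-.034 .0124 0 0;-.034 .0124 0 0;-.034 .0124 0 0;-.034 .0124 0 0;-.034 .0124 0 0'
python3 -m jog '0 0 .03 0;0 0 .03 0;0 0 .01 0;0 0 0 0;0 0 0 0'
```

```text
time_s: 26.5
tcp_pos: [0.4904, -0.0616, 0.1809]
tool_rot: [-3.14, -0.0, 1.57]
force: [0.9, 0.0, -0.4]
finger_gap: 0.0442
gripper_force: 61.4
time_s: 26.92
tcp_pos: [0.4905, -0.0595, 0.1124]
tool_rot: [-3.14, -0.0, 1.571]
force: [0.9, 0.0, -0.8]
finger_gap: 0.0442
gripper_force: 61.5
```

```bash
python3 -m jog '0 0 .006 0;0 0 .006 0;0 0 .005 0;0 0 .004 0;0 0 .004 0;0 0 0 0;0 0 0 0'
```

```text
time_s: 27.5
tcp_pos: [0.4907, -0.0597, 0.0872]
tool_rot: [-3.141, -0.0, 1.571]
force: [-0.2, -0.5, -1.0]
finger_gap: 0.0443
gripper_force: 61.6
```

```bash
python3 -m jog '0 0 .01 0;0 0 .01 0;0 0 .006 0;0 0 0 0;0 0 0 0'
python3 -m jog '0 0 0 0;0 0 0 0;0 0 0 0;0 0 -.01 0;0 0 -.04 0;0 0 -.04 0;0 0 -.03 0;0 0 0 0' 1
python3 loc.py
```

```text
time_s: 27.92
tcp_pos: [0.4904, -0.0597, 0.0607]
tool_rot: [-3.14, -0.0, 1.571]
force: [-0.1, -0.0, -0.5]
finger_gap: 0.0441
gripper_force: 61.6
time_s: 28.58
tcp_pos: [0.4927, -0.0601, 0.1892]
tool_rot: [3.132, 0.002, 1.571]
force: [0.8, 0.0, 0.5]
finger_gap: 0.0858
gripper_force: 0.0
tcp [ 0.492  -0.06    0.1859] t 28.6333 gap 0.0855
(211.5, 284.6) d 0.0431 [0.4869 0.2167 0.016 ]
(200.1, 231.8) d 0.0522 [0.6116 0.2419 0.012 ]
```

```bash
python3 -m jog '.0335 .0133 0 0;.0335 .0133 0 0;.0335 .0133 0 0;.0335 .0133 0 0;.0335 .0133 0 0;.0335 .0133 0 0;.0335 .0133 0 0;.0335 .0133 0 0'
python3 -m jog '.0335 .0133 0 0;0 0 .035 0;0 0 .035 0;0 0 .035 0;0 0 .03 0;0 0 0 0;0 0 0 0'
python3 - <<'E'
from h import *
a=camera("top")[240:320,280:400]
cv2.imwrite("pics/b1.png",cv2.resize(a,None,fx=5,fy=5,interpolation=cv2.INTER_CUBIC))
E
```

```text
time_s: 29.3
tcp_pos: [0.5972, 0.21, 0.1808]
tool_rot: [-3.141, 0.0, 1.571]
force: [-0.2, -0.3, 1.4]
finger_gap: 0.0854
gripper_force: 0.0
time_s: 29.88
tcp_pos: [0.6096, 0.2414, 0.0453]
tool_rot: [-3.139, 0.001, 1.571]
force: [0.6, 0.2, 1.1]
finger_gap: 0.0853
gripper_force: 0.0
```

View pics/b1.png

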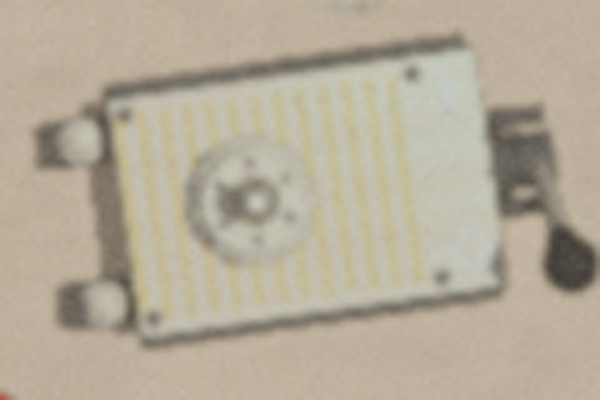

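The blank is seated on the backing round the post at (255,202), with its holes visible. Grasp the far blank.

```bash
python3 -m jog '0.0005 .0015 .02 0;0 0 .013 0;0 0 .006 0;0 0 .004 0;0 0 0 0;0 0 0 0'
python3 -m jog '0 0 0 0;0 0 0 0;0 0 0 0;0 0 0 0;0 0 0 0;0 0 0 0' 0
python3 -m jog '0 0 -.01 0;0 0 -.03 0;0 0 -.04 0;0 0 -.04 0;0 0 -.03 0;0 0 -.03 0;0 0 0 0;0 0 0 0'
```

```text
time_s: 30.43
tcp_pos: [0.6122, 0.2423, 0.004]
tool_rot: [3.141, -0.0, 1.571]
force: [-0.1, -0.1, 0.1]
finger_gap: 0.0856
gripper_force: 0.0
time_s: 30.93
tcp_pos: [0.6124, 0.2423, 0.0043]
tool_rot: [3.141, -0.0, 1.571]
force: [-1.5, -0.0, 6.5]
finger_gap: 0.044
gripper_force: 60.6
time_s: 31.6
tcp_pos: [0.6125, 0.2424, 0.186]
tool_rot: [3.138, -0.001, 1.571]
force: [-1.1, 0.3, -1.1]
finger_gap: 0.0441
gripper_force: 61.5
```

```bash
python3 -m jog '-.0335 -.0135 0 0;-.0335 -.0135 0 0;-.0335 -.0135 0 0;-.0335 -.0135 0 0;-.0335 -.0135 0 0;-.0335 -.0135 0 0;-.0335 -.0135 0 0;-.0335 -.0135 0 0'
python3 -m jog '-.0335 -.0135 0 0;0 0 .03 0;0 0 .03 0;0 0 .01 0;0 0 0 0;0 0 0 0'
```

```text
time_s: 32.27
tcp_pos: [0.5025, -0.027, 0.1821]
tool_rot: [-3.14, -0.0, 1.571]
force: [1.3, -0.5, -0.5]
finger_gap: 0.0441
gripper_force: 61.5
time_s: 32.77
tcp_pos: [0.4904, -0.059, 0.1134]
tool_rot: [-3.14, -0.0, 1.571]
force: [0.3, -0.1, -0.1]
finger_gap: 0.0437
gripper_force: 61.5
```

```bash
python3 -m jog '-.0005 .0005 .006 0;0 0 .006 0;0 0 .005 0;0 0 .004 0;0 0 .004 0;0 0 0 0;0 0 0 0'
```

```text
time_s: 33.35
tcp_pos: [0.4909, -0.0598, 0.0882]
tool_rot: [-3.141, -0.0, 1.571]
force: [0.3, 0.3, -1.7]
finger_gap: 0.044
gripper_force: 61.6
```

```bash
python3 -m jog '0 0 .01 0;0 0 .005 0;0 0 .003 0;0 0 0 0;0 0 0 0'
python3 -m jog '0 0 0 0;0 0 0 0;0 0 0 0;0 0 -.01 0;0 0 -.04 0;0 0 -.04 0;0 0 -.03 0;0 0 0 0' 1
python3 loc.py
```

```text
time_s: 33.77
tcp_pos: [0.4908, -0.0598, 0.0701]
tool_rot: [-3.141, -0.0, 1.571]
force: [-0.8, -0.6, -2.0]
finger_gap: 0.044
gripper_force: 61.6
time_s: 34.43
tcp_pos: [0.4928, -0.0601, 0.1982]
tool_rot: [3.133, 0.002, 1.571]
force: [-0.5, 0.5, 1.5]
finger_gap: 0.0853
gripper_force: 0.0
tcp [ 0.4921 -0.06    0.1948] t 34.4833 gap 0.0854
(211.5, 284.7) d 0.043 [0.4869 0.2167 0.016 ]
```

```bash
python3 -m jog '.0346 -.0006 0 0;.0346 -.0006 0 0;.0346 -.0006 0 0;.0346 -.0006 0 0;.0346 -.0006 0 0;.0346 -.0006 0 0;.0346 -.0006 0 0;.0346 -.0006 0 0'
python3 -m jog '0 0 .035 0;0 0 .035 0;0 0 .035 0;0 0 .035 0;0 0 0 0;0 0 0 0'
python3 - <<'E'
from h import *
a=camera("top")[240:320,280:400]
cv2.imwrite("pics/b2.png",cv2.resize(a,None,fx=5,fy=5,interpolation=cv2.INTER_CUBIC))
E
```

```text
time_s: 35.15
tcp_pos: [0.4855, 0.2187, 0.19]
tool_rot: [-3.141, 0.0, 1.571]
force: [-0.7, 0.1, 0.3]
finger_gap: 0.0856
gripper_force: 0.0
time_s: 35.65
tcp_pos: [0.4852, 0.2166, 0.0494]
tool_rot: [-3.138, 0.001, 1.571]
force: [0.2, 0.6, 0.9]
finger_gap: 0.0853
gripper_force: 0.0
```

View pics/b2.png

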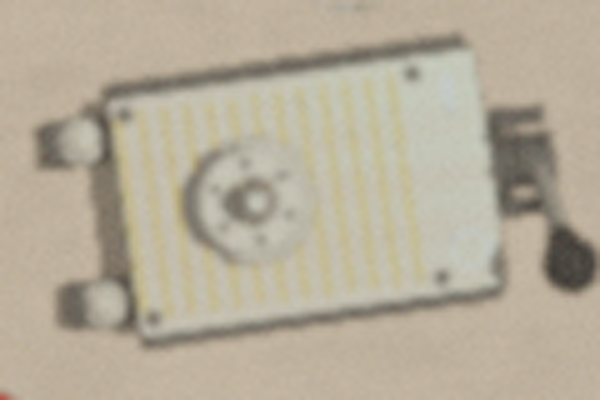

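The second blank is seated flat round the post at (253,202). Grasp the keeper.

```bash
python3 -m jog '0 .0005 .02 0;0 0 .015 0;0 0 .006 0;0 0 .004 0;0 0 0 0;0 0 0 0'
python3 -m jog '0 0 0 0;0 0 0 0;0 0 0 0;0 0 0 0;0 0 0 0;0 0 0 0;0 0 0 0;0 0 0 0' 0
python3 -m jog '0 0 -.01 0;0 0 -.03 0;0 0 -.04 0;0 0 -.04 0;0 0 -.03 0;0 0 -.03 0;0 0 0 0;0 0 0 0'
```

```text
time_s: 36.2
tcp_pos: [0.4873, 0.2172, 0.0067]
tool_rot: [3.14, -0.001, 1.571]
force: [-0.4, -0.2, 0.9]
finger_gap: 0.0851
gripper_force: 0.0
time_s: 36.87
tcp_pos: [0.487, 0.2172, 0.0061]
tool_rot: [3.141, -0.0, 1.571]
force: [-2.6, -1.9, 8.2]
finger_gap: 0.0353
gripper_force: 58.9
time_s: 37.53
tcp_pos: [0.4872, 0.2172, 0.1874]
tool_rot: [3.139, -0.001, 1.571]
force: [-0.5, -0.9, -1.0]
finger_gap: 0.0353
gripper_force: 60.1
```

```bash
python3 -m jog '-.0346 .0005 0 0;-.0346 .0005 0 0;-.0346 .0005 0 0;-.0346 .0005 0 0;-.0346 .0005 0 0;-.0346 .0005 0 0;-.0346 .0005 0 0;-.0346 .0005 0 0'
python3 -m jog '0 0 .03 0;0 0 .03 0;0 0 .01 0;0 0 0 0;0 0 0 0'
```

```text
time_s: 38.2
tcp_pos: [0.4897, -0.0613, 0.1839]
tool_rot: [-3.14, -0.0, 1.571]
force: [0.0, 1.6, -0.6]
finger_gap: 0.035
gripper_force: 60.0
time_s: 38.62
tcp_pos: [0.4905, -0.0595, 0.1153]
tool_rot: [-3.14, -0.0, 1.571]
force: [-0.6, 0.6, 0.8]
finger_gap: 0.0349
gripper_force: 60.1
```

```bash
python3 -m jog '0 0 .006 0;0 0 .006 0;0 0 .006 0;0 0 .005 0;0 0 .005 0;0 0 .004 0;0 0 0 0;0 0 0 0'
```

```text
time_s: 39.28
tcp_pos: [0.4906, -0.0598, 0.0831]
tool_rot: [-3.141, -0.0, 1.571]
force: [-0.5, -0.0, -0.6]
finger_gap: 0.0348
gripper_force: 60.1
```

```bash
python3 -m jog '0 0 .003 0;0 0 0 0;0 0 0 0'
python3 -m jog '0 0 0 0;0 0 0 0;0 0 0 0;0 0 -.01 0;0 0 -.04 0;0 0 -.04 0;0 0 -.03 0;0 0 0 0' 1
python3 -m jog '-.0286 -.0146 0 0;-.0286 -.0146 0 0;-.0286 -.0146 0 0;-.0286 -.0146 0 0;-.0286 -.0146 0 0;0 0 0 0;0 0 0 0' 0
python3 - <<'E'
from h import *
print(read_state()["tcp_pos"])
a=cv2.resize(camera("top")[230:330,270:400],None,fx=3,fy=3,interpolation=cv2.INTER_CUBIC);b=camera("scene");u,v=w2p("scene",[.491,-.06,.06]).astype(int);print(u,v)
b=cv2.resize(b[v-50:v+50,u-65:u+65],None,fx=3,fy=3,interpolation=cv2.INTER_CUBIC)
cv2.imwrite("pics/k.png",np.hstack([a,b]))
E
```

```text
time_s: 39.53
tcp_pos: [0.4906, -0.0598, 0.0803]
tool_rot: [-3.142, 0.0, 1.571]
force: [-0.1, -0.3, -1.2]
finger_gap: 0.0351
gripper_force: 60.1
time_s: 40.2
tcp_pos: [0.4924, -0.0601, 0.2081]
tool_rot: [3.133, 0.002, 1.571]
force: [-0.0, -0.3, 0.2]
finger_gap: 0.0852
gripper_force: 0.0
time_s: 40.78
tcp_pos: [0.417, -0.2039, 0.201]
tool_rot: [3.141, 0.0, 1.568]
force: [0.3, 0.9, 0.2]
finger_gap: 0.0008
gripper_force: 0.0
[ 0.41703098 -0.20389014  0.20104034]
363 256
```

View pics/k.png

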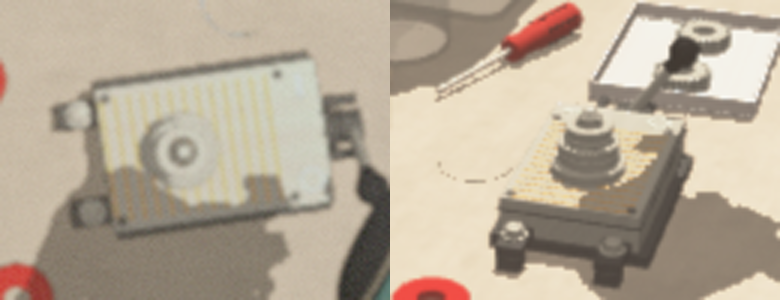

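The stack is complete and level: backing, two blanks, keeper at (590,150). Both gears lie flat in the tray at (705,35) and (683,72). Throw the lever to on.

```bash
python3 -m jog '0 0 .03 0;0 0 .03 0;0 0 .03 0;0 0 .025 0;0 0 .011 0;0 0 0 0;0 0 0 0'
python3 -m jog '.001 .01 0 0;.0012 .01 0 0;.0012 .01 0 0;.0012 .01 0 0;.0012 .01 0 0;.0012 .01 0 0;.0012 .01 0 0;.0012 .01 0 0'
python3 -m jog '.0012 .01 0 0;.0005 .004 0 0;0 0 0 0;0 0 0 0'
python3 -m jog '-.004 -.03 0 0;0 0 -.04 0;0 0 -.04 0;0 0 -.04 0;-.03 -.03 0 0;-.03 -.02 0 0;-.03 0 0 0;-.03 0 0 0'
python3 -m jog '-.03 0 0 0;-.03 0 0 0;0 0 0 0;0 0 0 0;0 0 0 0'
python3 - <<'E'
from h import *
print(read_state()["tcp_pos"])
a=cv2.resize(camera("top")[230:330,270:400],None,fx=3,fy=3,interpolation=cv2.INTER_CUBIC);b=camera("scene");u,v=363,256
b=cv2.resize(b[v-50:v+50,u-65:u+65],None,fx=3,fy=3,interpolation=cv2.INTER_CUBIC)
cv2.imwrite("pics/end.png",np.hstack([a,b]))
E
```

```text
time_s: 41.47
tcp_pos: [0.4181, -0.2024, 0.0751]
tool_rot: [3.142, -0.0, 1.572]
force: [1.0, -0.9, 1.2]
finger_gap: -0.0001
gripper_force: 0.0
time_s: 42.13
tcp_pos: [0.4995, -0.1933, 0.0754]
tool_rot: [3.14, 0.001, 1.571]
force: [-0.7, -0.3, 0.2]
finger_gap: -0.0002
gripper_force: 0.0
time_s: 42.47
tcp_pos: [0.5116, -0.1916, 0.0741]
tool_rot: [-3.141, -0.0, 1.571]
force: [0.1, 0.4, 0.5]
finger_gap: 0.0001
gripper_force: 0.0
time_s: 43.13
tcp_pos: [0.4308, -0.3164, 0.1951]
tool_rot: [3.14, 0.001, 1.57]
force: [0.7, 0.7, 0.1]
finger_gap: 0.0003
gripper_force: 0.0
time_s: 43.55
tcp_pos: [0.4317, -0.3748, 0.1941]
tool_rot: [-3.141, -0.0, 1.57]
force: [0.2, 0.6, -0.7]
finger_gap: 0.0003
gripper_force: 0.0
[ 0.4317434  -0.37479223  0.19411062]
```

View pics/end.png

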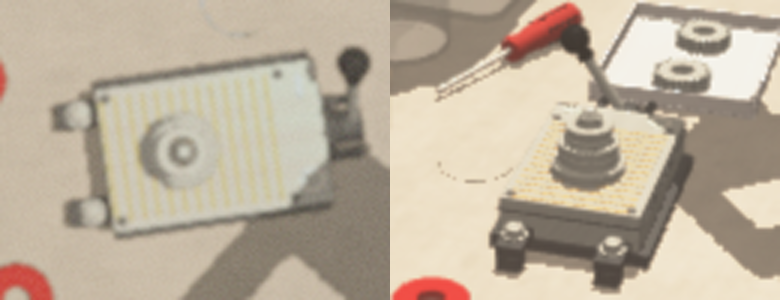

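The lever is on (knob at (353,65)), the stack is intact, and both gears lie flat in the tray. Handing in.

```bash
python3 -c "from workcell import finish_job;print(finish_job())"
```

```text
the job is handed in; nothing more can be done
None
```

The job is handed in, though the hand-in returned no verdict. In the last camera pictures both gears lie flat in the tray, the backing ring, two blanks and keeper are stacked on the post, and the lever is on.

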